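# Sort the ware on the decorating table

## Robot

A 6-joint arm with a two-finger parallel gripper is mounted at the origin on the work surface. World frame = base frame: x ahead of the robot, y to its left, z up, the work surface at z = 0. Lengths are in mm, angles in degrees, forces in N, time in s.
With the tool pointing down it reaches from about 350 to 850 mm from the base axis. Payload 8.1 kg.
Tool frame: the origin (TCP) lies midway between the tips of the shut fingers; the grasp point (between the pads) lies 19 mm behind it; x points along the fingers, y is the direction in which the jaws open and shut, and the axes are right-handed (so a half turn about x gives the same grasp; the last joint's range is limited). The gripper opens to 85 mm and grips with 20 to 120 N. Pads are 22 mm wide; open, the fingers measure 114 mm over their backs; the gripper's body (76 mm by 85 mm) begins 54 mm behind the grasp point. The pads swing forward as they close: fully open they stand 13 mm farther back than shut.
Start: joints at [-76.857, 7.471, 85.268, -0, 87.261, -4.893], TCP at [185.796, -570.513, 231.292] pointing down, gripper open.
Joint ranges: [-169.43, 169.43], [-51.17, 129.36], [1.28, 143.12], [-76.62, 256.62], [0, 156.53], [-152.29, 152.29]. Speed limits (degrees/s): [136.94, 136.94, 159.86, 180, 180, 180].

## Interface

Orientations are given as [roll, pitch, yaw] about the fixed x, y, z axes, in that order (R = Rz(yaw) Ry(pitch) Rx(roll)).
In Python, from bench import r gives the robot as it stands.
- The arm moves only by the tool move_arm, never from a script. Its argument "deltas" is a list of rows, each a list of 2 entries, a list of its own where there are three numbers: the shift along the tool's x, y, z in mm, then the turn about the tool's x in degrees. A call has 1 to 12 rows; each row is the pose to reach, as a shift and turn from the pose measured when the call began, along the tool's axes at that moment; what a row does not reach only later rows make up. A row lasts 1/8 s, in which the tool goes at most 62.5 mm and 10.7 degrees, less where a joint would pass 70% of its speed; a pose out of reach is approached as far as the arm can. A call with a gripper value outside its range is refused whole. "jaw" is the opening, from -1 (shut) to 1 (fully open), set as the call begins (left out, the last holds). The fingers move at their own pace and stop on an object; "squeeze" is the grip in N (left out, the last holds). Time passes only in rows, so rows that repeat a pose let the fingers close. It gives the time, the measured TCP pose, the force and the opening at its end, in the units of the state.
- r.sense(): the state, without advancing time (a new reading comes with each control period).
- r.snapshot(name): name is "side" or "top" or "wrist"; returns (picture, depth): 400x640x3 uint8, red, green, blue; 400x640 float32, mm along the optical axis (not along the pixel's ray), 0 where there is no reading.
- r.get_calibration(name): a dict with "fovy" (degrees; the focal length in pixels is half the picture's height over the tangent of half this angle, whatever the lens; pixels are square), "cx", "cy" (the principal point, pixels), "k1" (the pictures are not rectified: a ray, as slopes to the right and down, at radius r is drawn at 1 + k1 r^2 times it, then the intrinsics apply), "position" and "attitude" of the camera in the world; the wrist camera has in their place "tool_from_camera" (4x4, takes a point from camera to tool coordinates, whose origin is the TCP and whose axes are the tool frame's). Camera axes: x right, y down, z forward; pixel columns grow to the right and rows downward; lengths in mm; the calibration is good to about 2 mm. A picture is of the moment at which its call begins: read the wrist's pose just before it. get_calibration takes no time and is no camera call.
- r.hand_in(): hands the job in, once; it reports no verdict.
The state is a dict: "time": time; "joint_pos": joint angles; "qd": joint speeds; "joint_efforts": joint torques, N m; "tool_pos": TCP position; "tcp_rot": TCP orientation; "ft_force": force on the tool from outside, world axes, zero at the start; "wrist_torque": the same for the moment, N m; "finger_gap": finger opening in mm.
Only numpy, scipy, OpenCV 4.12 (cv2) and the standard library are available. Lean on these libraries where they do the work, as an engineer would, in place of code of your own. Each camera call takes 0.05 s, during which the arm holds its last target. There are 200 camera calls.

## Task

Clear the potter's decorating table by sorting the five loose pieces into the three wooden trays: stand the two cups upright in the tray with a divider, one in each bay; lay the two pot lids side by side, flat and knob up, in the wide tray without a divider; lay the trimming tool flat in the narrow tray. Set every piece down gently rather than dropping it, and leave the teapot and the jug where they stand.

Things in the scene. Friction and masses are not known exactly. Their poses are not given: they have to be found in the camera images.
- tall_cup: Tall handleless ceramic teacup, white: 52 mm in diameter (straight-sided from 14 mm up, narrower at the foot), 64 mm high, wall 4 mm, about 110 g. Origin at the centre of its underside, z up; starts upright.
- low_cup: Low handleless teacup of red clay: 60 mm in diameter (straight-sided from 14 mm up, narrower at the foot), 50 mm high, wall 4 mm, about 100 g. Origin at the centre of its underside, z up; starts upright.
- large_lid: Large pot lid of red clay: disc 76 mm in diameter, 6 mm high at the rim and 12 mm near the middle, about 90 g. Knob, 20 mm in diameter, rises at its centre from 12 mm to 34 mm above the underside; grip it there from above. Origin at the centre of the underside, z up; starts flat on the table, knob up.
- small_lid: Small pot lid, white ceramic: disc 60 mm in diameter, 6 mm high at the rim and 12 mm near the middle, about 60 g. Knob, 20 mm in diameter, rises at its centre from 12 mm to 34 mm above the underside; grip it there from above. Origin at the centre of the underside, z up; starts flat on the table, knob up.
- trimming_tool: Clay trimming tool, about 130 mm long, lying along its own x: dark wooden handle 95 mm long, 14 mm wide (y), 10 mm high (x = -65 to +30 mm), then a brass ferrule and a steel wire loop, 21 mm wide, to x = 65 mm. 40 g. Origin at mid-length on the underside, z up. Grip the handle across its width near x = -10 mm.
- cup_tray: Low open tray of dark wood, fixed, 18 mm high, walls and floor 6 mm thick. Origin at the centre of its underside, z up, y along its long side. 100 mm (x) by 190 mm (y) outside, with one divider across the middle, as high as the walls: two bays, each 88 mm (x) by 86 mm (y), centred at y = -46 and +46 mm. For the cups.
- lid_tray: Low open tray of dark wood, fixed, 18 mm high, walls and floor 6 mm thick. Origin at the centre of its underside, z up, y along its long side. 112 mm (x) by 190 mm (y) outside, one undivided space 100 mm (x) by 178 mm (y), the widest tray. For the lids.
- tool_tray: Low open tray of dark wood, fixed, 18 mm high, walls and floor 6 mm thick. Origin at the centre of its underside, z up, y along its long side. 82 mm (x) by 190 mm (y) outside, one undivided space 70 mm (x) by 178 mm (y), the narrowest tray. For the trimming tool, which fits lying along y, either way round.
- teapot: Red clay teapot with a spout and a handle, a bystander, about 120 mm in diameter and 91 mm high, standing at one side. Origin at the centre of its underside. Leave it alone.
- jug: White ceramic jug with a handle, a bystander, about 92 mm in diameter and 100 mm high, standing at the other side. Origin at the centre of its underside. Leave it alone.

How it is judged:
By the outcome, as a careful person would: the job done as asked, in the order asked, and still so for the second after the job is handed in, with the robot touching nothing.
It also fails if it takes over 136 s, if anything falls off the work surface, if the arm or the gripper's body presses on something with over 40 N, if the wrist force passes 120 N, or if a joint passes its speed limit or range.

## Working session

There is one attempt and no reset: what is moved stays moved. The work goes in short steps, Python scripts to look and compute and a tool call to move; the robot and the scene stay as the last step left them, time stands still between calls to the robot, and variables do not carry over. Pictures are saved under pics/ and viewed, about 12 in all and at most 16, crops included, and the job is handed in when it is done.

Besides the shell and the picture viewer there is one more tool, called after ">>>" as name([rows], argument=value, ...), one row to a line, values as JSON. move_arm: Moves the arm, as the interface text tells. Its arguments: {"type":"object","properties":{"deltas":{"type":"array","items":{"type":"array"}},"jaw":{"type":"number"},"squeeze":{"type":"number"}},"required":["deltas"]}

```bash
ls; mkdir -p pics; python3 - <<'E'
from bench import r
import cv2
for n in ("top","side"):
    p,d=r.snapshot(n); cv2.imwrite(f"pics/{n}0.png",p[:,:,::-1]); print(n,r.get_calibration(n),(d==0).mean())
print(r.get_calibration("wrist")); print(r.sense())
E
```

```text
pics
top {'fovy': 42.5150196642857, 'cx': 325.49610198891065, 'cy': 196.81693490212373, 'k1': -0.007148867164557835, 'position': array([ 269.97971089,   13.48686201, 1522.87748983]), 'attitude': array([-171.15292872,   -0.56040281,  -90.79758867])} 0.00415625
side {'fovy': 46.054553097867014, 'cx': 319.13515255701327, 'cy': 202.93522228570424, 'k1': 0.015813984269578245, 'position': array([  151.02095576, -1023.80170886,  1398.14390838]), 'attitude': array([-141.08304732,    0.83909149,  -19.78830371])} 0.011140625
{'fovy': 61.645218092092186, 'cx': 321.853328278706, 'cy': 200.14648890355522, 'k1': -0.0691772430951941, 'tool_from_camera': array([[ 4.44355380e-04, -3.23572462e-01,  9.46203289e-01,
        -1.42551263e+02],
       [ 9.99999756e-01,  6.53091929e-04, -2.46281863e-04,
        -2.03785612e-01],
       [-5.38267703e-04,  9.46203168e-01,  3.23572673e-01,
        -8.37879794e+01],
       [ 0.00000000e+00,  0.00000000e+00,  0.00000000e+00,
         1.00000000e+00]])}
{'time': 0.1, 'joint_pos': array([-7.68570257e+01,  7.50962988e+00,  8.53232687e+01, -3.59925612e-04,
        8.72622582e+01, -4.89456642e+00]), 'qd': array([-0.07274175, -0.03983789, -0.10797223,  0.00930182, -0.05490666,
        0.03418049]), 'joint_efforts': array([ 4.87137768e-04, -5.70953178e+01, -5.01943767e+01, -2.12007963e-04,
        8.10065889e-03, -2.31743593e-05]), 'tool_pos': array([ 185.67450212, -570.02449144,  230.35914431]), 'tcp_rot': array([-94.67811386,  89.90484254, 103.35944437]), 'ft_force': array([ 0.27199271, -1.07625045,  0.23967325]), 'wrist_torque': array([0.00712184, 0.02659543, 0.03645077]), 'finger_gap': 85.48129288452259}
```

View pics/top0.png

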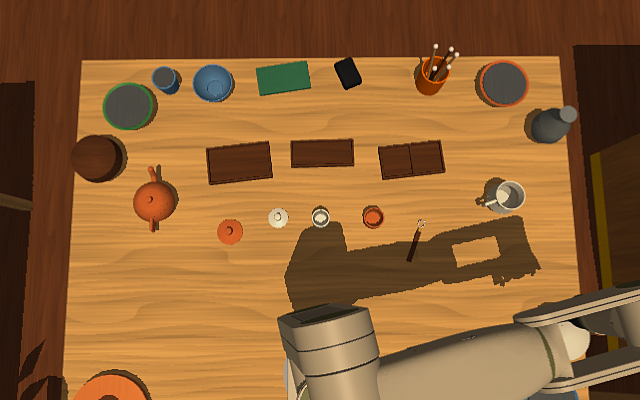

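View pics/side0.png

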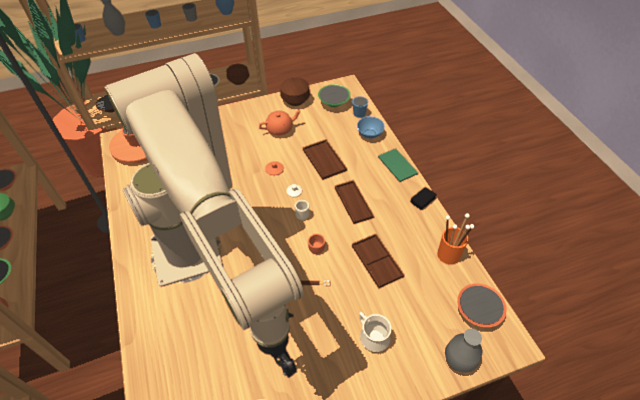

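The top view shows the trays (wide at about 240,162; narrow at 322,153; divided at 411,159). The pieces are the large lid (230,231), small lid (278,217), tall cup (320,217), low cup (373,217) and tool (415,240). The teapot (155,200) is on the left and the jug (507,196) on the right. The side view agrees.

```bash
cat > h.py <<'E'
import numpy as np, cv2
from scipy.spatial.transform import Rotation as R
from bench import r
def rot(a): return R.from_euler('xyz',a,degrees=True).as_matrix()
def tool():
    s=r.sense(); return np.array(s['tool_pos']),rot(s['tcp_rot']),s
def cam(n):
    c=r.get_calibration(n); f=200/np.tan(np.radians(c['fovy']/2))
    if n=='wrist':
        p,Rt,_=tool(); T=np.array(c['tool_from_camera']); P=p+Rt@T[:3,3]; Rm=Rt@T[:3,:3]
    else: P=np.array(c['position']); Rm=rot(c['attitude'])
    return f,c['cx'],c['cy'],c['k1'],P,Rm
def slopes(C,uv):
    f,cx,cy,k,_,_=C; K=np.array([[f,0,cx],[0,f,cy],[0,0,1]])
    return cv2.undistortPoints(np.float64(uv).reshape(-1,1,2),K,np.array([k,0,0,0.])).reshape(-1,2)
def onplane(C,uv,z):
    s=slopes(C,uv); d=np.c_[s,np.ones(len(s))]@C[5].T; P=C[4]
    return P+d*((z-P[2])/d[:,2])[:,None]
def cloud(C,depth):
    v,u=np.mgrid[0:400,0:640]; s=slopes(C,np.c_[u.ravel(),v.ravel()])
    X=np.c_[s,np.ones(len(s))]*depth.reshape(-1,1)
    return (X@C[5].T+C[4]).reshape(400,640,3)
def project(C,X):
    p=(np.atleast_2d(X)-C[4])@C[5]; s=p[:,:2]/p[:,2:]; q=1+C[3]*(s**2).sum(1,keepdims=True)
    return s*q*C[0]+[C[1],C[2]]
def snap(n,name=None):
    C=cam(n); p,d=r.snapshot(n)
    if name: cv2.imwrite(f'pics/{name}.png',p[:,:,::-1])
    return C,p,d
def go(target,yaw_jaw=None):
    """shift in tool axes to bring TCP to target (world); turn to bring jaw axis to the heading"""
    p,Rt,s=tool(); d=Rt.T@(np.array(target,float)-p); t=0
    if yaw_jaw is not None:
        j=Rt[:,1]; cur=np.degrees(np.arctan2(j[1],j[0]))
        # tool x is down, so positive turn about it lowers the heading
        t=(cur-yaw_jaw+90)%180-90
    return d.round(1),round(t,1)
E
python3 - <<'E'
from h import *
C,p,d=snap('top'); X=cloud(C,d); hsv=cv2.cvtColor(p,cv2.COLOR_RGB2HSV)
def show(n,m,roi,z):
    x0,y0,x1,y1=roi; M=np.zeros_like(m,np.uint8); M[y0:y1,x0:x1]=m[y0:y1,x0:x1]
    cs,_=cv2.findContours(M,cv2.RETR_EXTERNAL,cv2.CHAIN_APPROX_NONE); c=max(cs,key=cv2.contourArea)
    w=onplane(C,c[:,0,:],z)[:,:2]; rc=cv2.minAreaRect(w.astype(np.float32)); ec=cv2.minEnclosingCircle(w.astype(np.float32))
    hz=X[...,2][M>0]
    print(n,'rect',np.round(rc[0],1),np.round(rc[1],1),round(rc[2],1),'circ r',round(ec[1],1),'z',np.percentile(hz,[5,50,95]).round())
h,s,v=[hsv[...,i].astype(int) for i in range(3)]
dark=(v<110)
for n,roi in dict(lid_tray=(198,132,280,192),tool_tray=(285,130,360,175),cup_tray=(370,132,452,186)).items(): show(n,dark,roi,18)
red=(h<9)&(s>150)&(v>100); white=(s<70)&(v>120)
show('large_lid',red,(210,215,250,250),6); show('low_cup',red,(355,200,392,232),50)
show('small_lid',white,(262,202,297,235),6); show('tall_cup',white|((s<90)),(305,202,338,235),64)
show('tool',dark|(s<90),(400,215,432,265),8)
for q in [(230,231),(278,217),(320,217),(373,217),(411,250),(130,250)]: print(q,X[q[1],q[0]].round(),hsv[q[1],q[0]])
for n,(x0,y0,x1,y1) in dict(large_lid=(210,215,250,250),small_lid=(262,202,297,235),tall=(305,202,338,235),low=(355,200,392,232),tool=(400,215,432,265),teapot=(125,160,185,240),jug=(470,170,530,220)).items():
    Y=X[y0:y1,x0:x1].reshape(-1,3); Y=Y[(Y[:,2]>4)&(Y[:,2]<120)]
    print(n,len(Y),Y.min(0).round(),Y.max(0).round(),Y.mean(0).round())
c=np.vstack([p[195:270,205:440]]); cv2.imwrite('pics/c1.png',cv2.resize(p[125:270,200:450][:,:,::-1],None,fx=3.2,fy=3.2,interpolation=2))
E
```

```text
lid_tray rect [610.6 253. ] [113.3 191. ] 6.2 circ r 109.0 z [ 1.  7. 20.]
tool_tray rect [637.4   4.6] [ 83.8 190.1] 0.9 circ r 102.0 z [ 1.  7. 20.]
cup_tray rect [ 615.3 -262.6] [103.6 191.5] 6.2 circ r 106.3 z [ 1.  7. 19.]Traceback (most recent call last):
  File "<stdin>", line 13, in <module>
  File "<stdin>", line 5, in show
ValueError: max() iterable argument is empty
```

```bash
python3 - <<'E'
from h import *
C,p,d=snap('top'); X=cloud(C,d); hsv=cv2.cvtColor(p,cv2.COLOR_RGB2HSV)
for q in [(225,235),(272,217),(313,217),(365,217),(411,250),(420,224),(130,250)]: print(q,X[q[1],q[0]].round(),hsv[q[1],q[0]])
for n,(x0,y0,x1,y1) in dict(large_lid=(210,215,250,250),small_lid=(262,202,297,235),tall=(305,202,338,235),low=(355,200,392,232),tool=(400,215,432,265),teapot=(125,160,185,240),jug=(470,170,530,220)).items():
    Y=X[y0:y1,x0:x1].reshape(-1,3); Y=Y[(Y[:,2]>3.5)&(Y[:,2]<120)]
    mn,mx=Y.min(0),Y.max(0); print(n,len(Y),mn.round(),mx.round(),'mid',((mn+mx)/2).round(1),'mean',Y.mean(0).round(1))
    if n=='tool': print(cv2.minAreaRect(Y[:,:2].astype(np.float32)))
cv2.imwrite('pics/c1.png',cv2.resize(p[125:270,200:450][:,:,::-1],None,fx=3.2,fy=3.2,interpolation=2))
E
```

```text
(225, 235) [395. 292.  13.] [ 10 208 212]
(272, 217) [446. 154.  14.] [ 19  77 221]
(313, 217) [443.  33.  26.] [19 71 68]
(365, 217) [ 443. -121.   11.] [ 10 204 150]
(411, 250) [ 344. -254.    6.] [ 12 190  39]
(420, 224) [ 421. -285.    1.] [ 16 174 201]
(130, 250) [356. 573.   0.] [ 16 169 202]
large_lid 627 [354. 222.   4.] [456. 337.  41.] mid [404.7 279.7  22.2] mean [406.2 280.4  10.5]
small_lid 452 [396.  84.   4.] [492. 185.  41.] mid [444.2 134.2  22.4] mean [444.9 135.9  10.5]
tall 390 [395. -38.   4.] [491.  57.  73.] mid [442.8   9.4  38.2] mean [439.4  11.3  22.1]
low 425 [ 401. -199.    4.] [495. -91.  57.] mid [ 448.4 -144.8   30.1] mean [ 442.5 -143.2   19.1]
tool 409 [ 303. -318.    4.] [ 449. -222.   17.] mid [ 375.9 -270.    10.3] mean [ 372.9 -266.1    7.4]
((375.634033203125, -268.92608642578125), (92.21036529541016, 146.41981506347656), 87.42716979980469)
teapot 2210 [385. 413.   4.] [626. 598.  99.] mid [505.5 505.6  51. ] mean [495.2 493.7  47. ]
jug 1265 [ 432. -622.    4.] [ 583. -435.  108.] mid [ 507.2 -528.4   55.9] mean [ 496.8 -523.4   43.9]
```

View pics/c1.png

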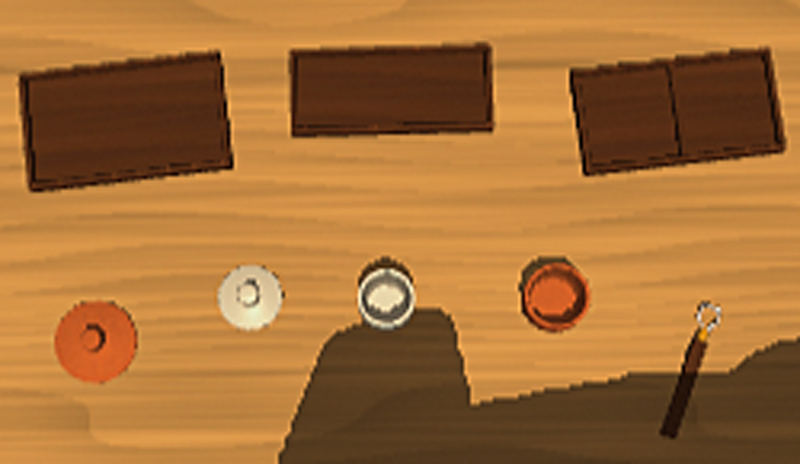

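Crop: large lid disc centre (96,342), small lid (250,297), tall cup rim (386,298), low cup rim (555,297). The tool runs from its handle end (668,435) to the loop end (709,303), with the ferrule near (703,335). Trays are as measured.

```bash
python3 - <<'E'
from h import *
C=cam('top'); f=lambda q:np.array([[200+(q[0]+.5)/3.2-.5,125+(q[1]+.5)/3.2-.5]])
for n,q,z in [('large',(96,342),4),('small',(250,297),4),('tall',(386,298),64),('low',(555,297),50),('t_end',(668,435),8),('t_ferr',(703,335),6),('t_loop',(709,303),3)]: print(n,onplane(C,f(q),z)[0].round(1))
p,Rt,s=tool(); print(p,Rt.round(2),s['joint_pos'])
print(go([442,9,190],None))
E
```

```text
large [405.9 279.9   4. ]
small [445.9 137.9   4. ]
tall [436.5  11.8  64. ]
low [ 437.  -140.6   50. ]
t_end [ 313.4 -245.     8. ]
t_ferr [ 404.9 -281.4    6. ]
t_loop [ 434.9 -288.8    3. ]
[ 185.73923642 -570.17503646  230.63430099] [[-0.    0.31 -0.95]
 [ 0.   -0.95 -0.31]
 [-1.   -0.   -0.  ]] [-7.68539015e+01  7.49953446e+00  8.53055424e+01 -9.52905341e-04
  8.72609451e+01 -4.89473537e+00]
(array([  41.2, -471.3, -423. ]), 0)
```

```bash
python3 - <<'E'
from h import *
print(go([437,-140.6,180],90))
E
```

```text
(array([  51. , -330.6, -371.9]), np.float64(18.0))
```

>>> move_arm([
  [[5,-33,-37],2],
  [[10,-66,-74],4],
  [[16,-100,-112],6],
  [[21,-133,-149],8],
  [[26,-166,-186],10],
  [[31,-199,-223],12],
  [[36,-232,-261],14],
  [[41,-265,-298],16],
  [[46,-298,-335],18],
  [[51,-331,-372],18],
  [[51,-331,-372],18],
  [[51,-331,-372],18],
], jaw=1)

```text
time: 1.7
tool_pos: [436.8, -140.2, 179.9]
tcp_rot: [-50.7, 89.9, 129.4]
ft_force: [-0.2, -0.0, -0.3]
finger_gap: 85.5
```

```bash
python3 - <<'E'
from h import *
p,Rt,s=tool(); print(p,s['joint_pos'],go([437,-140.6,150],90))
C,im,d=snap('wrist','w1'); X=cloud(C,d)
print(project(C,[437,-140.6,50]))
hsv=cv2.cvtColor(im,cv2.COLOR_RGB2HSV); h,S,v=[hsv[...,i].astype(int) for i in range(3)]
m=((h<11)&(S>190)&(v>60)).astype(np.uint8)
cs,_=cv2.findContours(m,0,1); c=max(cs,key=cv2.contourArea); w=onplane(C,c[:,0],50)
print(cv2.boundingRect(c),cv2.minAreaRect(w[:,:2].astype(np.float32)),cv2.minEnclosingCircle(w[:,:2].astype(np.float32)))
Y=X[(X[...,2]>44)&(X[...,2]<56)&(m>0)]; print(len(Y),cv2.minEnclosingCircle(Y[:,:2].astype(np.float32)),np.median(Y,0))
E
```

```text
[ 436.76526264 -140.22187627  179.94629273] [-2.42313164e+01 -1.32458894e+01  1.10674693e+02  3.01062632e-02
  8.26314731e+01  6.56716899e+01] (array([29.9,  0.4, -0.3]), np.float64(0.1))
[[322.88688867 189.17731058]]
(293, 147, 69, 73) ((441.35345458984375, -144.06558227539062), (63.32887268066406, 57.92205810546875), 0.16026532649993896) ((441.35308837890625, -143.88784790039062), 32.04794692993164)
973 ((438.5154724121094, -144.04591369628906), 29.54191017150879) [ 441.73793307 -143.40865193   49.60394267]
```

View pics/w1.png

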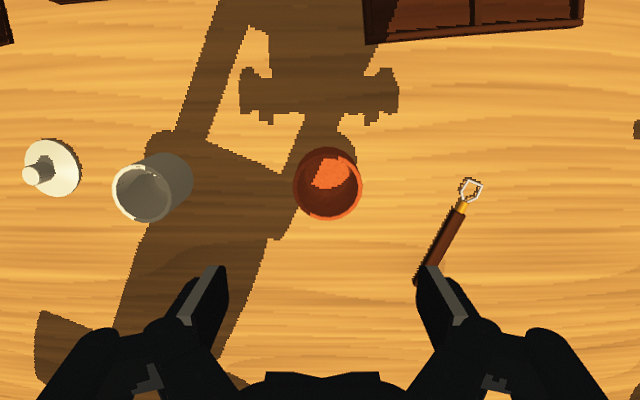

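The wrist view shows the low cup rim (x 293–362, y 147–220), centred about 3 mm beyond the top-view estimate. The jaws straddle it, and the handle of the tool is clear on the right.

>>> move_arm([
  [[0,3,-3],0],
  [[25,3,-3],0],
  [[55,3,-3],0],
  [[85,3,-3],0],
  [[112,3,-3],0],
  [[135,3,-3],0],
  [[150,3,-3],0],
  [[160,3,-3],0],
  [[164,3,-3],0],
  [[164,3,-3],0],
])

```text
time: 3.0
tool_pos: [439.9, -143.8, 16.4]
tcp_rot: [-83.2, 90.0, 96.8]
ft_force: [0.0, 0.1, -0.6]
finger_gap: 85.4
```

>>> move_arm([
  [[0,0,0],0],
  [[0,0,0],0],
  [[0,0,0],0],
  [[0,0,0],0],
  [[0,0,0],0],
  [[0,0,0],0],
  [[0,0,0],0],
  [[0,0,0],0],
], jaw=-1, squeeze=25)

```text
time: 4.0
tool_pos: [440.6, -144.1, 17.3]
tcp_rot: [177.8, 89.9, -2.1]
ft_force: [-1.6, 0.9, 4.5]
finger_gap: 59.2
```

>>> move_arm([
  [[-10,0,0],0],
  [[-30,0,0],0],
  [[-55,5,-5],0],
  [[-80,22,-24],-1],
  [[-90,45,-50],-2],
  [[-90,70,-77],-3],
  [[-90,95,-104],-4],
  [[-90,120,-131],-5],
  [[-90,142,-155],-6],
  [[-90,157,-172],-6],
  [[-90,164,-180],-6],
  [[-90,164,-180],-6],
])

```text
time: 5.5
tool_pos: [620.6, -307.9, 107.6]
tcp_rot: [-175.1, 89.9, 11.0]
ft_force: [-0.4, 0.5, -1.2]
finger_gap: 58.7
```

```bash
python3 - <<'E'
from h import *
p,Rt,s=tool(); print(p,s['finger_gap'],s['ft_force'])
C,im,d=snap('wrist','w2'); X=cloud(C,d)
a=np.radians(6.2); e=np.array([[np.cos(a),-np.sin(a)],[np.sin(a),np.cos(a)]])
for q in [(50,95),(-50,95),(50,-95),(-50,-95),(50,0),(-50,0)]:
    w=np.r_[np.array([615.3,-262.6])+e@q,18]; u=project(C,w)[0]; print(q,w.round(1),u.round(1)); cv2.circle(im,tuple(int(k) for k in u.round()),4,(0,255,0),1)
cv2.imwrite('pics/w2.png',im[:,:,::-1])
E
```

```text
[ 620.56506559 -307.94578734  107.56427172] 58.72006105351727 [-0.35919016  0.52813525 -1.2250167 ]
(50, 95) [ 654.7 -162.8   18. ] [123.7 140.2]
(-50, 95) [ 555.3 -173.6   18. ] [147.3 265.1]
(50, -95) [ 675.3 -351.6   18. ] [393.5 138.1]
(-50, -95) [ 575.9 -362.4   18. ] [385.  265.7]
(50, 0) [ 665.  -257.2   18. ] [256.2 138.4]
(-50, 0) [ 565.6 -268.    18. ] [264.6 266. ]
```

View pics/w2.png

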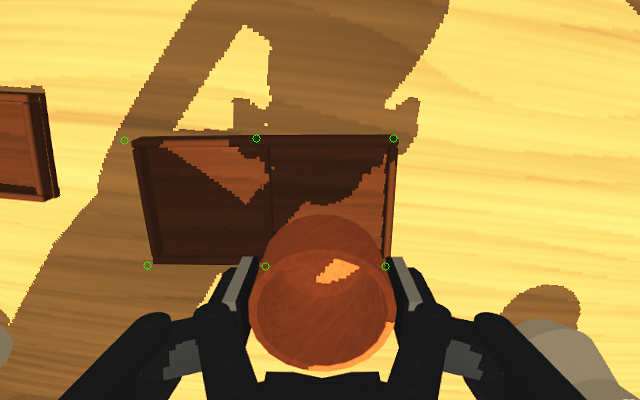

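The low cup is held. The tray's real corners (133,142), (398,137) and (153,264) lie about 7 px right of the predictions, so it is about 4.5 mm further to -y. I'll shift by that and lower.

>>> move_arm([
  [[10,4.5,0],0],
  [[30,4.5,0],0],
  [[50,4.5,0],0],
  [[66,4.5,0],0],
  [[75,4.5,0],0],
  [[79,4.5,0],0],
  [[81,4.5,0],0],
  [[82,4.5,0],0],
  [[83,4.5,0],0],
  [[83,4.5,0],0],
])

```text
time: 6.8
tool_pos: [620.9, -312.1, 24.8]
tcp_rot: [-175.6, 89.9, 10.5]
ft_force: [-0.6, -0.1, -0.9]
finger_gap: 59.1
```

>>> move_arm([
  [[0.5,0,0],0],
  [[1,0,0],0],
  [[1.5,0,0],0],
  [[1.5,0,0],0],
])

```text
time: 7.3
tool_pos: [621.0, -312.1, 23.5]
tcp_rot: [179.4, 89.9, 5.4]
ft_force: [-0.8, 1.0, 1.3]
finger_gap: 59.2
```

>>> move_arm([
  [[0.4,0,0],0],
  [[0.4,0,0],0],
])

```text
time: 7.55
tool_pos: [621.1, -312.2, 23.4]
tcp_rot: [173.9, 89.9, -0.0]
ft_force: [-1.5, 1.4, 3.5]
finger_gap: 59.1
```

>>> move_arm([
  [[0,0,0],0],
  [[0,0,0],0],
  [[0,0,0],0],
  [[0,0,0],0],
  [[-2,0,0],0],
  [[-10,0,0],0],
  [[-30,0,0],0],
  [[-60,0,0],0],
  [[-90,0,0],0],
  [[-120,0,0],0],
  [[-120,0,0],0],
], jaw=0.7)

```text
time: 8.93
tool_pos: [623.4, -313.6, 149.6]
tcp_rot: [147.3, 89.4, -26.6]
ft_force: [0.4, -0.6, 0.6]
finger_gap: 72.2
```

```bash
python3 - <<'E'
from h import *
C,im,d=snap('wrist','w3'); p,_,s=tool(); print(p,s['finger_gap'])
print(go([438,9,150],90))
E
```

```text
[ 622.28916245 -312.97490255  146.88585657] 72.33589551367282
(array([  -5. , -339.6,  149.4]), np.float64(6.0))
```

View pics/w3.png

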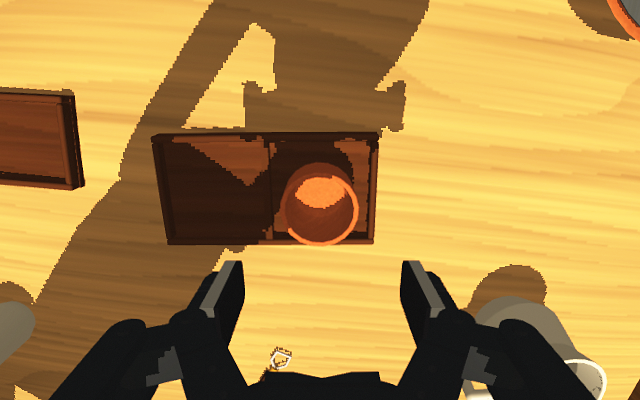

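The low cup stands upright inside the right bay (rim at about 322,212), clear of the walls and divider. Next is the tall cup.

>>> move_arm([
  [[-4,-28,12],0],
  [[-8,-62,27],1],
  [[-12,-96,42],2],
  [[-16,-130,57],3],
  [[-20,-164,72],4],
  [[-20,-198,87],5],
  [[-20,-232,102],6],
  [[-20,-266,117],6],
  [[-20,-300,132],6],
  [[-20,-330,145],6],
  [[-20,-340,149],6],
  [[-20,-340,149],6],
], jaw=1)

```text
time: 10.48
tool_pos: [438.1, 9.7, 164.6]
tcp_rot: [152.6, 89.6, -27.3]
ft_force: [-0.7, -0.4, 0.3]
finger_gap: 85.2
```

```bash
python3 - <<'E'
from h import *
p,Rt,s=tool(); print(p,s['joint_pos'])
C,im,d=snap('wrist','w4'); X=cloud(C,d)
print(project(C,[438,9,64]))
hsv=cv2.cvtColor(im,cv2.COLOR_RGB2HSV); h,S,v=[hsv[...,i].astype(int) for i in range(3)]
m=((S<110)&(v>40)).astype(np.uint8); m[:,:240]=0;m[:,400:]=0;m[270:]=0
cs,_=cv2.findContours(m,0,1); c=max(cs,key=cv2.contourArea); w=onplane(C,c[:,0],64)
print(cv2.boundingRect(c),w.min(0),w.max(0),cv2.minEnclosingCircle(w[:,:2].astype(np.float32)))
Y=X[(X[...,2]>57)&(X[...,2]<72)&(m>0)]; print(len(Y),cv2.minEnclosingCircle(Y[:,:2].astype(np.float32)))
E
```

```text
[438.05278088   9.67912976 164.64132374] [ -5.33354455 -16.54683116 115.02119083  -0.13417527  81.1965158
  84.58735802]
[[322.84088993 201.51848244]]
(288, 158, 67, 75) [412.46668378 -15.01414225  64.        ] [471.86256669  35.82601478  64.        ] ((442.0077819824219, 10.017664909362793), 30.126100540161133)
1178 ((436.9892578125, 10.471905708312988), 25.835575103759766)
```

View pics/w4.png

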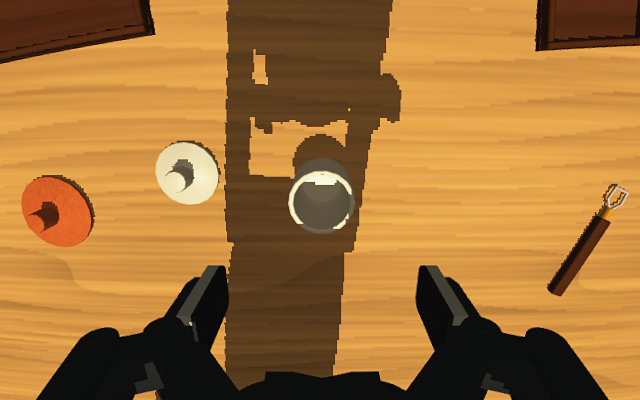

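The tall cup rim is centred at (321,203), right under the jaws. Both lids are clear on the left and the tool on the right.

>>> move_arm([
  [[20,-0.7,0],0],
  [[45,-0.7,0],0],
  [[70,-0.7,0],0],
  [[95,-0.7,0],0],
  [[115,-0.7,0],0],
  [[130,-0.7,0],0],
  [[139,-0.7,0],0],
  [[143,-0.7,0],0],
  [[143,-0.7,0],0],
])

```text
time: 11.65
tool_pos: [439.5, 9.4, 22.0]
tcp_rot: [153.1, 89.6, -26.8]
ft_force: [0.5, -1.1, -0.6]
finger_gap: 85.6
```

>>> move_arm([
  [[0,0,0],0],
  [[0,0,0],0],
  [[0,0,0],0],
  [[0,0,0],0],
  [[0,0,0],0],
  [[0,0,0],0],
  [[0,0,0],0],
  [[0,0,0],0],
], jaw=-1, squeeze=25)

```text
time: 12.65
tool_pos: [440.2, 9.3, 22.8]
tcp_rot: [156.7, 89.5, -23.2]
ft_force: [-1.7, 0.6, 5.6]
finger_gap: 52.1
```

```bash
python3 - <<'E'
from h import *
print(tool()[0],go([610.8,-221.5,tool()[0][2]],96.2))
E
```

```text
[440.18779671   9.33140375  22.81050942] (array([   2. ,  231. , -170.4]), np.float64(-6.1))
```

>>> move_arm([
  [[-10,0,0],0],
  [[-32,0,0],0],
  [[-58,8,-6],0],
  [[-80,30,-22],-1],
  [[-88,60,-44],-2],
  [[-88,94,-69],-3],
  [[-88,128,-94],-4],
  [[-88,162,-120],-5],
  [[-88,194,-143],-6],
  [[-88,220,-162],-6],
  [[-88,231,-170],-6],
  [[-88,231,-170],-6],
])

```text
time: 14.15
tool_pos: [609.6, -221.3, 112.6]
tcp_rot: [151.6, 89.6, -22.4]
ft_force: [-0.7, 0.5, -1.3]
finger_gap: 52.0
```

```bash
python3 - <<'E'
from h import *
C,im,d=snap('wrist','w5'); p,_,s=tool(); print(p,s['finger_gap'])
print(go([610.3,-221.3,28.5],96.2))
E
```

```text
[ 609.30222    -220.58459216  112.55689594] 52.31558613510055
(array([84.1,  0.6, -0.4]), np.float64(-0.1))
```

View pics/w5.png

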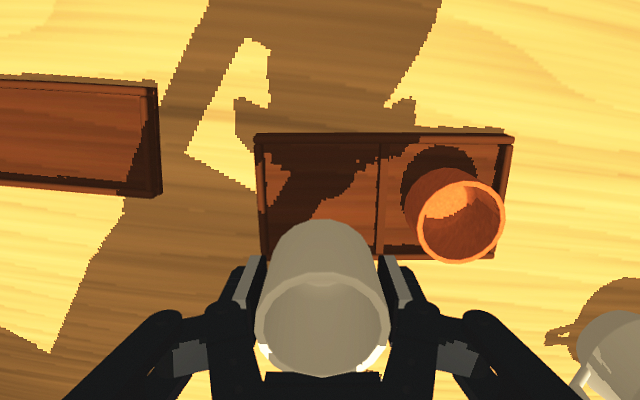

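The tall cup hangs over the left bay (walls at 258 and 380 px, cup centred at about 320), clear of the low cup at 460.

>>> move_arm([
  [[10,0.5,0],0],
  [[30,0.5,0],0],
  [[50,0.5,0],0],
  [[66,0.5,0],0],
  [[75,0.5,0],0],
  [[79,0.5,0],0],
  [[81,0.5,0],0],
  [[82,0.5,0],0],
  [[83,0.5,0],0],
  [[83.5,0.5,0],0],
  [[84,0.5,0],0],
  [[84,0.5,0],0],
])

```text
time: 15.7
tool_pos: [610.1, -221.4, 28.9]
tcp_rot: [153.2, 89.6, -20.8]
ft_force: [-0.5, 0.2, 2.1]
finger_gap: 52.3
```

>>> move_arm([
  [[0.2,0,0],0],
  [[0.2,0,0],0],
  [[0.2,0,0],0],
  [[0.2,0,0],0],
  [[0,0,0],0],
  [[-10,0,0],0],
  [[-30,0,0],0],
  [[-60,0,0],0],
  [[-90,0,0],0],
  [[-120,0,0],0],
  [[-120,0,0],0],
], jaw=0.55)

```text
time: 17.08
tool_pos: [611.8, -222.2, 154.7]
tcp_rot: [150.9, 89.1, -23.0]
ft_force: [0.0, 0.0, -0.5]
finger_gap: 66.3
```

```bash
python3 - <<'E'
from h import *
C,im,d=snap('wrist','w6'); p,_,s=tool(); print(p,s['finger_gap'])
cv2.imwrite('pics/w6.png',cv2.resize(im[100:300,150:550,::-1],None,fx=1,fy=1))
print(go([443,136,150],90),go([404,277,150],90))
E
```

```text
[ 610.67989288 -221.66931707  152.1538109 ] 65.96503712504949
(array([  -1.4, -373.4,  129. ]), np.float64(6.1)) (array([  -2.5, -517.7,  152.8]), np.float64(6.1))
```

View pics/w6.png

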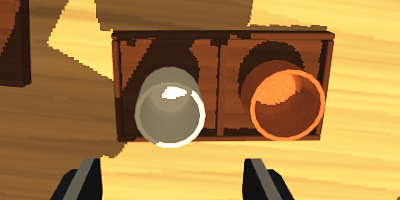

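Both cups stand upright, one in each bay, with clearance all round. Now the large lid.

>>> move_arm([
  [[-5,-30,9],0],
  [[-10,-75,22],0],
  [[-10,-122,35],0],
  [[-10,-170,49],0],
  [[-10,-218,63],0],
  [[-10,-266,77],0],
  [[-10,-314,91],0],
  [[-10,-362,105],0],
  [[-10,-410,119],0],
  [[-10,-458,133],0],
  [[-10,-500,145],0],
  [[-10,-518,150],0],
], jaw=0.1)

```text
time: 18.62
tool_pos: [404.9, 279.3, 156.6]
tcp_rot: [146.5, 89.4, -27.3]
ft_force: [0.3, -0.6, 0.3]
finger_gap: 47.1
```

```bash
python3 - <<'E'
from h import *
p,Rt,s=tool(); print(p,s['joint_pos'],s['qd'].round(1))
C,im,d=snap('wrist','w7'); X=cloud(C,d)
hsv=cv2.cvtColor(im,cv2.COLOR_RGB2HSV); h,S,v=[hsv[...,i].astype(int) for i in range(3)]
m=((h<11)&(S>190)&(v>130)).astype(np.uint8); m[300:]=0
cs,_=cv2.findContours(m,0,1); c=max(cs,key=cv2.contourArea); w=onplane(C,c[:,0],3)
print(cv2.boundingRect(c),w.min(0),w.max(0),cv2.minEnclosingCircle(w[:,:2].astype(np.float32)))
Y=X[(X[...,2]>29)&(X[...,2]<42)&(cv2.dilate(m,np.ones((5,5)))>0)]; print(len(Y),Y.mean(0),cv2.minEnclosingCircle(Y[:,:2].astype(np.float32)))
E
```

```text
[404.91391114 279.27342848 156.59667071] [ 29.01036757  -7.01569364 107.6925512   -0.53392758  78.97423388
 112.91657376] [15.9  5.3 -4.6 -0.8 -0.4 16.3]
(0, 0, 121, 173) [388.532506   461.77242913   3.        ] [540.48598789 581.47920692   3.        ] ((468.0113830566406, 530.7879028320312), 81.02945709228516)
297 [425.82861112 401.80803855  36.18260784] ((416.3553466796875, 386.7637939453125), 115.07913970947266)
```

View pics/w7.png

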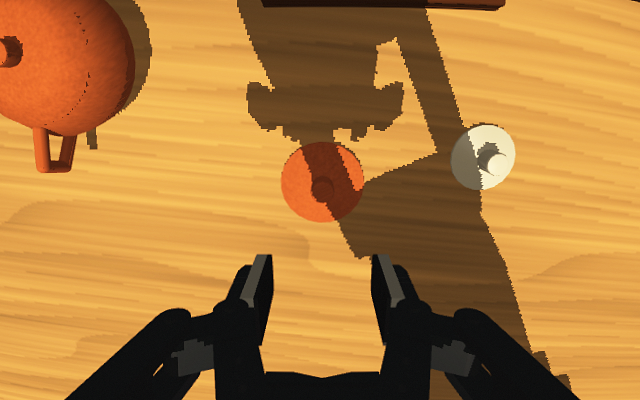

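The large lid's disc is centred near (322,182) and its knob near (322,188). The small lid is at (484,157). My mask caught the teapot, and the arm was still settling, so I'll re-measure.

```bash
cat >> h.py <<'E'
def lid(name,mask,roi,zr=6):
    import time
    p,Rt,s=tool(); print(p.round(1),s['qd'].round(1).max())
    C,im,d=snap('wrist',name); X=cloud(C,d); hsv=cv2.cvtColor(im,cv2.COLOR_RGB2HSV).astype(int)
    m=mask(*np.moveaxis(hsv,2,0)).astype(np.uint8); M=np.zeros_like(m); x0,y0,x1,y1=roi; M[y0:y1,x0:x1]=m[y0:y1,x0:x1]
    cs,_=cv2.findContours(M,0,1); c=cv2.convexHull(max(cs,key=cv2.contourArea)); w=onplane(C,c[:,0],zr)[:,:2].astype(np.float32)
    print('disc',cv2.boundingRect(c),w.min(0),w.max(0),(w.min(0)+w.max(0))/2,cv2.minEnclosingCircle(w))
    Y=X[y0:y1,x0:x1].reshape(-1,3); Y=Y[(Y[:,2]>26)&(Y[:,2]<42)]
    print('knob',len(Y),np.median(Y,0).round(1),(Y.min(0)+Y.max(0))/2)
E
python3 - <<'E'
from h import *
lid('w8',lambda h,s,v:(h<11)&(s>190)&(v>60),(270,120,380,240))
print(tool()[0],tool()[1].round(3))
E
```

```text
[404.5 280.3 156.6] 0.4
disc (283, 142, 83, 79) [369.30786 240.85333] [443.7668  315.75903] [406.53735 278.30618] ((406.37677001953125, 278.7146911621094), 37.960052490234375)
knob 448 [407.1 279.3  33.7] [406.15181063 278.83779288  30.95768259]
[405.21232326 278.92049155 156.59352413] [[ 0.01   0.108 -0.994]
 [-0.005 -0.994 -0.108]
 [-1.     0.006 -0.009]]
```

>>> move_arm([
  [[20,0,0],0],
  [[45,0,0],0],
  [[70,0,0],0],
  [[95,0,0],0],
  [[115,0,0],0],
  [[128,0,0],0],
  [[136,0,0],0],
  [[140,0,0],0],
  [[142,0,0],0],
  [[142,0,0],0],
])

```text
time: 19.98
tool_pos: [406.9, 278.4, 15.0]
tcp_rot: [149.2, 89.4, -24.6]
ft_force: [-0.2, -0.3, 0.5]
finger_gap: 47.1
```

>>> move_arm([
  [[0,0,0],0],
  [[0,0,0],0],
  [[0,0,0],0],
  [[0,0,0],0],
  [[0,0,0],0],
  [[0,0,0],0],
  [[0,0,0],0],
  [[0,0,0],0],
], jaw=-1, squeeze=30)

```text
time: 20.98
tool_pos: [407.2, 278.7, 15.6]
tcp_rot: [152.7, 89.3, -21.1]
ft_force: [-1.0, -0.5, 6.6]
finger_gap: 18.8
```

```bash
python3 - <<'E'
from h import *
a=np.radians(6.2); e=np.array([[np.cos(a),-np.sin(a)],[np.sin(a),np.cos(a)]])
c=np.array([611.,249.5])
for y in(-37,45): print(y,c+e@[0,y],go([*(c+e@[0,y]),tool()[0][2]]))
E
```

```text
-37 [614.99597616 212.71641433] (array([   2.6,   88.1, -199.4]), 0)
45 [606.14002899 294.23679338] (array([   2.1,    6.1, -199.4]), 0)
```

>>> move_arm([
  [[-8,0,0],0],
  [[-25,0,0],0],
  [[-45,1,-12],0],
  [[-65,3,-36],0],
  [[-80,5,-64],0],
  [[-80,7,-94],0],
  [[-80,9,-124],0],
  [[-80,11,-152],0],
  [[-80,13,-176],0],
  [[-80,14,-192],0],
  [[-80,14,-199],0],
  [[-80,14,-199],0],
])

```text
time: 22.48
tool_pos: [605.8, 286.7, 98.2]
tcp_rot: [153.5, 89.3, -20.3]
ft_force: [0.0, -0.6, -1.0]
finger_gap: 18.5
```

>>> move_arm([
  [[0,0,0],0],
  [[0,0,0],0],
])

```text
time: 22.72
tool_pos: [605.3, 286.9, 98.4]
tcp_rot: [153.2, 89.3, -20.6]
ft_force: [0.2, -0.1, -1.2]
finger_gap: 18.7
```

```bash
python3 - <<'E'
from h import *
p,Rt,s=tool(); print(p,s['finger_gap'],s['qd'].round(1))
C,im,d=snap('wrist')
a=np.radians(6.2); e=np.array([[np.cos(a),-np.sin(a)],[np.sin(a),np.cos(a)]])
for q in [(56,95),(-56,95),(56,-95),(-56,-95)]:
    w=np.r_[np.array([611,249.5])+e@q,18]; u=project(C,w)[0]; print(q,w.round(1),u.round(1)); cv2.circle(im,tuple(int(k) for k in u.round()),4,(0,255,0),1)
cv2.imwrite('pics/w9.png',im[:,:,::-1])
E
```

```text
[605.27787329 286.87210794  98.36214009] 18.676091470214246 [-0.1  0.2 -0.1 -0.1 -0.  -0. ]
(56, 95) [656.4 350.   18. ] [235.3 129.3]
(-56, 95) [545.1 337.9  18. ] [247.  277.8]
(56, -95) [676.9 161.1  18. ] [517.7 131. ]
(-56, -95) [565.6 149.   18. ] [491.6 276.3]
```

View pics/w9.png

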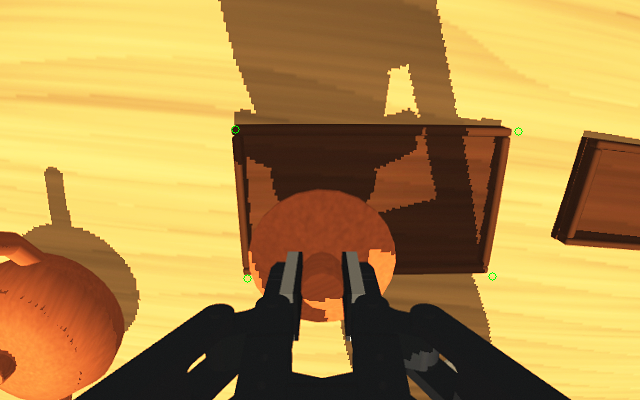

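The lid is held level over the tray. The real corners (234,127), (510,126), (244,272) and (489,271) are about 3 px left of and 4 px above the predictions, so the tray sits about 3 mm further out in x and 2 mm further in y. The lid should move out by about 4 mm.

>>> move_arm([
  [[8,-1,-4],0],
  [[25,-1,-4],0],
  [[43,-1,-4],0],
  [[58,-1,-4],0],
  [[67,-1,-4],0],
  [[71,-1,-4],0],
  [[73,-1,-4],0],
  [[74.5,-1,-4],0],
  [[75.5,-1,-4],0],
  [[76.5,-1,-4],0],
  [[76.5,-1,-4],0],
])

```text
time: 24.15
tool_pos: [610.1, 288.0, 21.9]
tcp_rot: [153.5, 89.3, -20.3]
ft_force: [-0.0, 0.5, -1.0]
finger_gap: 18.4
```

>>> move_arm([
  [[0.4,0,0],0],
  [[0.8,0,0],0],
  [[1.0,0,0],0],
  [[1.0,0,0],0],
])

```text
time: 24.65
tool_pos: [610.3, 288.1, 21.7]
tcp_rot: [155.0, 89.3, -18.7]
ft_force: [-3.4, -1.7, 5.7]
finger_gap: 18.7
```

>>> move_arm([
  [[0,0,0],0],
  [[0,0,0],0],
  [[0,0,0],0],
  [[-1,0,0],0],
  [[-8,0,0],0],
  [[-28,0,0],0],
  [[-60,0,0],0],
  [[-95,0,0],0],
  [[-120,0,0],0],
  [[-120,0,0],0],
  [[-120,0,0],0],
], jaw=0.1)

```text
time: 26.02
tool_pos: [608.8, 288.5, 141.6]
tcp_rot: [154.8, 89.3, -18.9]
ft_force: [-0.3, -0.8, -0.2]
finger_gap: 47.1
```

```bash
python3 - <<'E'
from h import *
lid('w10',lambda h,s,v:(h<11)&(s>190)&(v>60),(250,100,420,245),12)
print(go([447,134.5,155]))
E
```

```text
[608.8 288.5 141.6] 1.3
disc (260, 140, 160, 101) [559.62317 207.3987 ] [660.09326 341.23645] [609.8582  274.31757] ((608.8084716796875, 275.280029296875), 77.11711120605469)
knob 560 [611.  288.8  39.5] [609.36811889 288.54772641  33.98275771]
(array([-15.3, 135.4, 176.9]), 0)
```

View pics/w10.png

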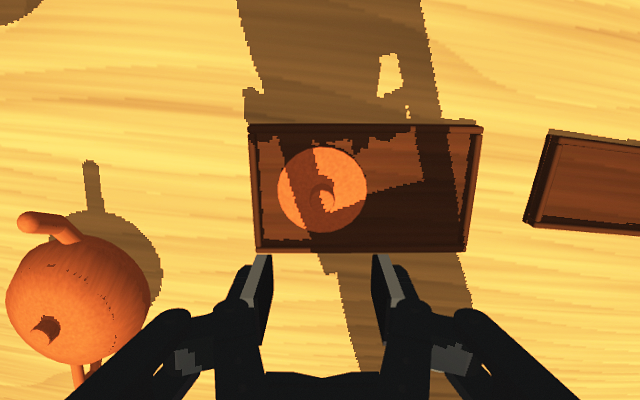

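The large lid lies flat, knob up, in the left part of the wide tray (disc 277–367 px, clear of the walls). Next is the small lid.

>>> move_arm([
  [[-3,12,16],0],
  [[-6,28,36],0],
  [[-9,44,57],0],
  [[-12,60,78],0],
  [[-15,76,99],0],
  [[-15,92,120],0],
  [[-15,108,141],0],
  [[-15,122,160],0],
  [[-15,132,172],0],
  [[-15,135,177],0],
  [[-15,135,177],0],
  [[-15,135,177],0],
])

```text
time: 27.58
tool_pos: [447.0, 135.2, 154.5]
tcp_rot: [149.5, 89.4, -24.2]
ft_force: [-0.4, -0.3, -0.2]
finger_gap: 47.0
```

```bash
python3 - <<'E'
from h import *
lid('w11',lambda h,s,v:(s<110)&(v>50),(260,110,390,245))
print([tool()[0].round(1) for _ in range(2)])
E
```

```text
[447.  135.2 154.5] 0.1
disc (288, 154, 65, 64) [415.6115  106.75175] [475.60718 165.64049] [445.60934 136.19612] ((445.6476135253906, 136.5087432861328), 30.126413345336914)
knob 446 [446.6 136.8  33.5] [445.78765649 136.72872286  31.10307235]
[array([447.1, 135.2, 154.6]), array([447.1, 135.2, 154.6])]
```

>>> move_arm([
  [[18,-2,2.7],0],
  [[43,-2,2.7],0],
  [[68,-2,2.7],0],
  [[93,-2,2.7],0],
  [[113,-2,2.7],0],
  [[126,-2,2.7],0],
  [[134,-2,2.7],0],
  [[138,-2,2.7],0],
  [[140,-2,2.7],0],
  [[140,-2,2.7],0],
])

```text
time: 28.88
tool_pos: [446.0, 136.4, 15.0]
tcp_rot: [152.0, 89.3, -21.8]
ft_force: [-0.4, -0.0, -0.2]
finger_gap: 47.2
```

>>> move_arm([
  [[0,0,0],0],
  [[0,0,0],0],
  [[0,0,0],0],
  [[0,0,0],0],
  [[0,0,0],0],
  [[0,0,0],0],
  [[0,0,0],0],
  [[0,0,0],0],
], jaw=-1, squeeze=30)

```text
time: 29.88
tool_pos: [446.5, 136.5, 15.6]
tcp_rot: [154.5, 89.3, -19.3]
ft_force: [-0.7, -0.0, 5.4]
finger_gap: 18.8
```

```bash
python3 - <<'E'
from h import *
a=np.radians(6.2); e=np.array([[np.cos(a),-np.sin(a)],[np.sin(a),np.cos(a)]])
t=np.array([614,252])+e@[0,-45]; print(t,tool()[0],go([*t,tool()[0][2]]))
E
```

```text
[618.85997101 207.26320662] [446.4823028  136.49422511  15.56262094] (array([   1.7,  -51.6, -179.1]), 0)
```

>>> move_arm([
  [[-8,0,0],0],
  [[-25,0,0],0],
  [[-45,-4,-12],0],
  [[-65,-10,-34],0],
  [[-80,-17,-59],0],
  [[-80,-24,-84],0],
  [[-80,-32,-111],0],
  [[-80,-39,-137],0],
  [[-80,-46,-160],0],
  [[-80,-50,-174],0],
  [[-80,-51.5,-179],0],
  [[-80,-51.5,-179],0],
])

```text
time: 31.38
tool_pos: [617.8, 207.5, 97.7]
tcp_rot: [154.4, 89.3, -19.3]
ft_force: [0.0, 0.2, -1.0]
finger_gap: 19.1
```

>>> move_arm([
  [[0,0,0],0],
  [[0,0,0],0],
])

```text
time: 31.62
tool_pos: [617.5, 207.4, 97.9]
tcp_rot: [154.2, 89.3, -19.6]
ft_force: [0.4, -0.7, -0.8]
finger_gap: 18.9
```

```bash
python3 - <<'E'
from h import *
C,im,d=snap('wrist','w12'); p,_,s=tool(); print(p,s['finger_gap'],go([618.9,207.3,21.6]))
E
```

```text
[617.49542513 207.35231595  97.87399527] 18.797549907207458 (array([76.3, -0.2, -0.5]), 0)
```

View pics/w12.png

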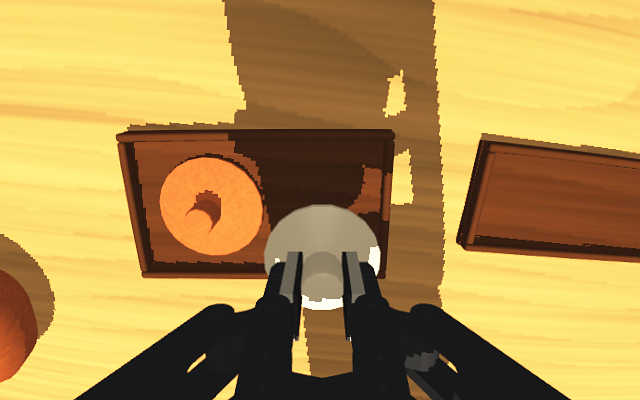

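The small lid is held level. The free space in the tray runs from the large lid's edge (263 px) to the wall (384 px), so its middle at about 323 lines up with the held lid.

>>> move_arm([
  [[8,0,0],0],
  [[25,0,0],0],
  [[43,0,0],0],
  [[58,0,0],0],
  [[67,0,0],0],
  [[71,0,0],0],
  [[73,0,0],0],
  [[74.5,0,0],0],
  [[75.5,0,0],0],
  [[76.2,0,0],0],
  [[76.6,0,0],0],
  [[76.6,0,0],0],
])

```text
time: 33.17
tool_pos: [618.6, 207.1, 21.7]
tcp_rot: [155.1, 89.3, -18.6]
ft_force: [-1.6, -0.9, 1.8]
finger_gap: 18.4
```

Contact. Release and rise.

>>> move_arm([
  [[0.3,0,0],0],
  [[0.3,0,0],0],
  [[0,0,0],0],
  [[0,0,0],0],
  [[-8,0,0],0],
  [[-28,0,0],0],
  [[-60,0,0],0],
  [[-95,0,0],0],
  [[-120,0,0],0],
  [[-120,0,0],0],
], jaw=0.1)

```text
time: 34.42
tool_pos: [619.6, 208.2, 146.7]
tcp_rot: [167.2, 88.9, -6.6]
ft_force: [-0.1, 0.3, 0.8]
finger_gap: 46.8
```

```bash
python3 - <<'E'
from h import *
C,im,d=snap('wrist','w13'); p,_,s=tool(); print(p,s['finger_gap'],s['joint_pos'])
cv2.imwrite('pics/w13.png',im[90:300,100:520,::-1])
# tool: handle end and ferrule (top view), with the wrist offset (+2,-3.5)
a,b=np.array([313.4,-245])+[2,-3.5],np.array([434.9,-288.8])+[2,-3.5]
u=(b-a)/np.linalg.norm(b-a); g=a+u*55; hd=np.degrees(np.arctan2(u[1],u[0])); print('grip',g,'len',np.linalg.norm(b-a),'axis',hd)
print(go([*g,150],hd+90))
E
```

```text
[618.33366541 207.89150237 144.2644477 ] 47.00074856636934 [14.30391721 17.67138907 82.75870154 -0.40392888 78.72510393 98.12513895]
grip [ 367.1406597  -267.15218844] len 129.15374559028476 axis -19.823920403770565
(array([ -8.3, 444.9, 301.3]), np.float64(26.1))
```

View pics/w13.png

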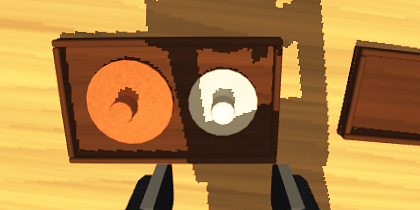

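Both lids lie flat side by side, knobs up, clear of each other and of the walls. Now the tool.

>>> move_arm([
  [[-8,28,19],2],
  [[-10,66,45],4],
  [[-10,105,71],7],
  [[-10,145,98],10],
  [[-10,185,125],12],
  [[-10,225,152],14],
  [[-10,265,179],17],
  [[-10,305,206],20],
  [[-10,345,233],22],
  [[-10,385,260],24],
  [[-10,425,287],26],
  [[-10,445,301],26],
], jaw=0.1)

```text
time: 35.98
tool_pos: [365.6, -268.5, 150.6]
tcp_rot: [-168.9, 89.2, -8.8]
ft_force: [-0.1, -0.0, 0.2]
finger_gap: 47.4
```

>>> move_arm([
  [[0,0,0],0],
  [[0,0,0],0],
])

```text
time: 36.22
tool_pos: [365.4, -267.7, 149.8]
tcp_rot: [-163.3, 89.2, -3.2]
ft_force: [0.3, -0.5, -0.1]
finger_gap: 47.1
```

```bash
python3 - <<'E'
from h import *
p,Rt,s=tool(); print(p,Rt.round(3),s['qd'].round(1).max())
C,im,d=snap('wrist','w14')
print(project(C,[[367.1,-267.2,10]]))
E
```

```text
[ 365.35872552 -267.6975147   149.75280465] [[ 0.014 -0.341 -0.94 ]
 [-0.001 -0.94   0.341]
 [-1.    -0.004 -0.013]] 1.1
[[321.78534289 186.45870107]]
```

View pics/w14.png

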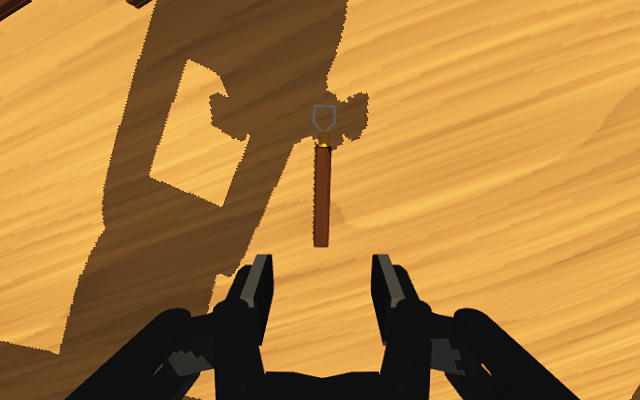

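The tool lies straight up the picture. The handle runs from (321,247) to (323,148), and the loop reaches (324,104).

```bash
python3 - <<'E'
from h import *
C=cam('wrist'); w=onplane(C,[(321,247),(323,148)],10)[:,:2]; l=onplane(C,[(324,104)],3)[0,:2]
u=(w[1]-w[0])/np.linalg.norm(w[1]-w[0]); g=w[0]+u*55; hd=np.degrees(np.arctan2(u[1],u[0]))
print(w,l,np.linalg.norm(w[1]-w[0]),np.linalg.norm(l-w[0]),g,hd,go([*g,3],hd+90))
E
```

```text
[[ 312.40217239 -246.44789629]
 [ 398.94783742 -279.53849409]] [ 432.51630354 -292.48993374] 92.65602947545577 128.63620685394488 [ 363.77510088 -266.09025404] -20.924275458533863 (array([147. ,  -0.2,   4.3]), np.float64(1.1))
```

>>> move_arm([
  [[18,0,4.3],0],
  [[45,0,4.3],1],
  [[72,0,4.3],1],
  [[98,0,4.3],1],
  [[118,0,4.3],1],
  [[132,0,4.3],1],
  [[140,0,4.3],1],
  [[144,0,4.3],1],
  [[146,0,4.3],1],
  [[147,0,4.3],1],
  [[147,0,4.3],1],
])

```text
time: 37.65
tool_pos: [363.9, -266.5, 3.3]
tcp_rot: [-165.2, 89.2, -6.1]
ft_force: [-0.5, -0.3, 1.1]
finger_gap: 46.9
```

>>> move_arm([
  [[0,0,0],0],
  [[0,0,0],0],
  [[0,0,0],0],
  [[0,0,0],0],
  [[0,0,0],0],
  [[0,0,0],0],
  [[0,0,0],0],
  [[0,0,0],0],
], jaw=-1, squeeze=30)

```text
time: 38.65
tool_pos: [364.2, -266.7, 3.6]
tcp_rot: [-166.8, 89.1, -7.7]
ft_force: [-0.5, 0.3, 5.8]
finger_gap: 12.7
```

```bash
python3 - <<'E'
from h import *
p,Rt,s=tool(); print(go([638.5,-8,p[2]],0.9),s['joint_pos'].round(1))
E
```

```text
(array([   3.6, -339.5, -164.2]), np.float64(68.2)) [-43.1  -2.  120.6   0.6  60.8  67.4]
```

>>> move_arm([
  [[-8,0,0],0],
  [[-28,0,0],0],
  [[-55,0,0],0],
  [[-85,-8,-4],-3],
  [[-105,-30,-14],-10],
  [[-105,-60,-29],-20],
  [[-105,-92,-45],-30],
  [[-105,-124,-60],-40],
  [[-105,-156,-76],-50],
  [[-105,-188,-91],-60],
  [[-105,-215,-104],-68],
  [[-105,-230,-111],-72],
])

```text
time: 40.15
tool_pos: [548.9, -89.8, 111.1]
tcp_rot: [121.9, 89.2, -6.7]
ft_force: [-0.2, -0.1, -0.6]
finger_gap: 13.0
```

```bash
python3 - <<'E'
from h import *
p,Rt,s=tool(); print(p,go([638.5,-8,105],0.9),s['joint_pos'].round(1),s['finger_gap'])
E
```

```text
[548.89029054 -89.84550374 111.08311203] (array([   7.2,   18.9, -119.8]), np.float64(-39.5)) [-1.470e+01  5.100e+00  1.007e+02  1.000e-01  7.340e+01  2.390e+01] 13.04172187725485
```

>>> move_arm([
  [[0,2,-14],-6],
  [[1,5,-32],-14],
  [[2,8,-52],-22],
  [[3,12,-75],-30],
  [[4,15,-96],-37],
  [[4,18,-112],-39.5],
  [[4,19,-120],-39.5],
  [[4,19,-120],-39.5],
  [[4,19,-120],-39.5],
  [[4,19,-120],-39.5],
])

```text
time: 41.4
tool_pos: [638.3, -8.4, 108.2]
tcp_rot: [82.0, 89.2, -7.2]
ft_force: [-0.7, 0.1, -0.8]
finger_gap: 12.8
```

```bash
python3 - <<'E'
from h import *
p,Rt,s=tool(); print(p,Rt.round(3),s['joint_pos'].round(1),s['finger_gap'],s['qd'].round(1).max())
C,im,d=snap('wrist')
a=np.radians(.9); e=np.array([[np.cos(a),-np.sin(a)],[np.sin(a),np.cos(a)]])
for q in [(41,95),(-41,95),(41,-95),(-41,-95)]:
    w=np.r_[np.array([638.5,2])+e@q,18]; u=project(C,w)[0]; print(q,u.round(1)); cv2.circle(im,tuple(int(k) for k in u.round()),4,(0,255,0),1)
cv2.imwrite('pics/w15.png',im[:,:,::-1])
E
```

```text
[638.30904539  -8.38622935 108.21579669] [[ 0.014  1.     0.015]
 [-0.002  0.015 -1.   ]
 [-1.     0.014  0.002]] [-5.3 17.4 87.  -0.  74.8 -6.2] 12.848029762302597 0.1
(41, 95) [383.2  51.9]
(-41, 95) [256.2  51.8]
(41, -95) [369.9 301.1]
(-41, -95) [270.7 302. ]
```

View pics/w15.png

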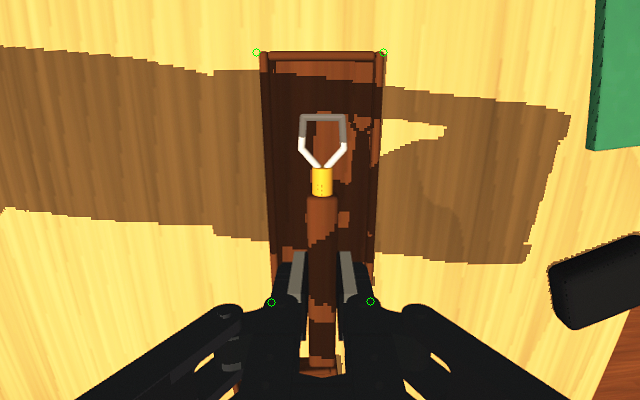

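The tool hangs along the tray's long axis (tray walls at 260 and 385 px, tool at 322). The corners match the predictions within about 3 px.

>>> move_arm([
  [[10,0,0],0],
  [[30,0,0],0],
  [[52,0,0],0],
  [[72,0,0],0],
  [[85,0,0],0],
  [[91,0,0],0],
  [[94,0,0],0],
  [[95.5,0,0],0],
  [[96.5,0,0],0],
  [[97.5,0,0],0],
  [[98.3,0,0],0],
  [[98.3,0,0],0],
])

```text
time: 42.95
tool_pos: [640.0, -8.5, 10.2]
tcp_rot: [82.2, 89.1, -7.0]
ft_force: [0.1, 0.2, 0.7]
finger_gap: 12.9
```

>>> move_arm([
  [[0.3,0,0],0],
  [[0.5,0,0],0],
  [[0.5,0,0],0],
])

```text
time: 43.32
tool_pos: [640.1, -8.6, 9.9]
tcp_rot: [82.3, 89.1, -6.9]
ft_force: [-0.7, 0.5, 2.1]
finger_gap: 12.8
```

>>> move_arm([
  [[0,0,0],0],
  [[0,0,0],0],
  [[0,0,0],0],
  [[-1,0,0],0],
  [[-8,0,0],0],
  [[-28,0,0],0],
  [[-60,0,0],0],
  [[-100,0,0],0],
  [[-140,0,0],0],
  [[-180,0,0],0],
  [[-200,0,0],0],
  [[-200,0,0],0],
], jaw=-0.3)

```text
time: 44.82
tool_pos: [638.3, -8.3, 212.5]
tcp_rot: [82.4, 88.9, -6.7]
ft_force: [-0.3, -0.5, -0.9]
finger_gap: 29.7
```

```bash
python3 - <<'E'
from h import *
C,p,d=snap('top'); s=r.sense(); print(s['tool_pos'],s['ft_force'],s['time'])
C2,w,_=snap('wrist'); C3,sd,_=snap('side')
f=lambda a,k:cv2.resize(a,None,fx=k,fy=k)
A=f(p[120:250,190:470],2.8)[:364,:784]; B=f(w,.6)[:236,:384]; S=f(sd[90:300,230:430],1.12)[:236]
out=np.zeros((600,800,3),np.uint8); out[:A.shape[0],:A.shape[1]]=A; out[364:364+B.shape[0],:B.shape[1]]=B; out[364:364+S.shape[0],400:400+S.shape[1]]=S
cv2.imwrite('pics/final.png',out[:,:,::-1])
E
```

```text
[637.20716955  -8.2670431  210.06281976] [ 0.10425857 -0.1835345  -1.29998079] 44.875
```

The picture limit is used up, so I'll check the tool's resting place and the other pieces numerically.

```bash
python3 - <<'E'
from h import *
C,im,d=snap('wrist'); X=cloud(C,d); hsv=cv2.cvtColor(im,cv2.COLOR_RGB2HSV).astype(int); h,s,v=np.moveaxis(hsv,2,0)
w=onplane(C,np.c_[np.mgrid[0:640,0:400][0].T.ravel(),np.mgrid[0:640,0:400][1].T.ravel()],11).reshape(400,640,3)
box=(abs(w[...,0]-640)<32)&(abs(w[...,1]-2)<85)
for n,m in dict(brass=(h>20)&(h<32)&(s>180)&(v>150),steel=(s<60)&(v>90)).items():
    q=w[m&box]; print(n,len(q),q.min(0).round(1) if len(q) else '',q.max(0).round(1) if len(q) else '',np.median(X[m&box][:,2]) if len(q) else '')
q=X[box&(X[...,2]>12.5)&(X[...,2]<40)]; print('raised in tray',len(q),np.percentile(q,[2,50,98],axis=0).round(1))
C,p,d=snap('top'); X=cloud(C,d)
for n,c in dict(tall=(612,-220),low=(621,-310),large=(610,288),small=(619,207)).items():
    Y=X[(np.hypot(X[...,0]-c[0],X[...,1]-c[1])<34)&(X[...,2]>24)]; print(n,len(Y),np.median(Y,0).round(0),np.percentile(Y[:,2],97).round() if len(Y) else '')
for n,roi in dict(teapot=(125,160,185,240),jug=(470,170,530,220)).items():
    x0,y0,x1,y1=roi; Y=X[y0:y1,x0:x1].reshape(-1,3); Y=Y[(Y[:,2]>4)&(Y[:,2]<120)]; print(n,len(Y),Y.mean(0).round(1))
E
```

```text
brass 61 [637.1  30.6  11. ] [642.2  41.5  11. ] 15.044433167434875
steel 123 [630.9  42.5  11. ] [648.8  63.8  11. ] 12.286158489660977
raised in tray 1350 [[633.3 -61.6  12.8]
 [640.1  -6.8  15.8]
 [646.9  59.8  17.3]]
tall 204 [ 608. -220.   57.] 74.0
low 198 [ 621. -311.   48.] 61.0
large 50 [608. 288.  37.] 45.0
small 45 [616. 208.  39.] 44.0
teapot 2065 [496.5 491.3  50.1]
jug 1189 [ 495.7 -524.5   46.6]
```

```bash
python3 -c "
from bench import r
print(r.hand_in(), r.sense()['time'])"
```

```text
the job is handed in; nothing more can be done
the job is handed in; nothing more can be done
```

All five pieces are sorted and the job was handed in at about 45 s of the 136 s allowed. I placed the cups first (low cup, then tall cup), then the lids (large, then small), then the trimming tool. Each piece was lowered until I felt light contact, at most about 6 N, before I released it.

**Last checks, by piece:**
- **Cups:** the wrist pictures show both upright, one in each bay and clear of the walls.
- **Lids:** the wrist pictures show both flat and knob up, side by side in the wide tray without touching.
- **Tool:** after release I could only check it by numbers, because I had used up the picture limit and the final composite would not open. It lies along the tray from about y = -64 to +64 mm. The handle top is at about 16 mm, which is tray floor plus handle height, so it is flat.
- **Teapot and jug:** their measured means are unchanged to within about 3 mm, which is the depth noise.
- **Arm:** at hand-in it was about 210 mm above the table, open and touching nothing.

**Disagreements:** the wrist camera placed things up to about 4.5 mm from the top view, so I followed the wrist view near each piece. The depth cameras read heights 2–10 mm too high.

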